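# Open the child-resistant dishwasher-tablet canister

### The job

Open the child-resistant canister of dishwasher tablets: push its cap down against the spring and, keeping it pushed down (it has to go deeper part-way round), turn it anticlockwise until it comes free, then lift it off and set it gently, right way up, in the middle of the saucer. Push only as hard as it takes, never with more than 35 N, do not wrench it, and do not knock the other things on the worktop about.

Things in the scene. Friction and masses are not known exactly. Their poses are not given: they have to be found in the camera images.
- canister: White plastic canister, 88 mm across, 80 mm high to its shoulder, in a steel holder (square foot 116 mm wide, 8 mm thick) screwed to the worktop, so it does not turn or move by itself. Origin: on its axis, at worktop height; z up.
- neck_top (a point): Centre of the top of the canister's neck (38 mm across), 109 mm above the worktop, hidden by the cap. A sprung inner lid on the neck pushes the cap up: about 6 N before the cap starts to go down, then 0.4 N more per mm. Once the cap is free the inner lid raises it some 6 mm above its locked height.
- cap: White plastic press-and-turn cap, 61 mm across, 32 mm high, plus a grip bar standing on top (50 mm long, 16 mm thick, 24 mm high); 55 to 100 g. Origin: centre of its underside, 100 mm above the worktop when locked; x along the bar, z up. Turns anticlockwise seen from above. Unless pushed down it turns only a few degrees and cannot be pulled off.
- cap_bar (a point): Centre of the top face of the cap's grip bar, 56 mm above the cap's underside. The cap's upper face, on which fingertips beside the bar can press, is 24 mm below this point.
- cap_catch (a point): On the cap axis, 5 mm above its underside: hidden catch. The cap passes a first pair of teeth when pushed down 3 to 8 mm (differs each run, not seen); a hard stop lies 1 mm deeper. After 10 degrees of turn that stop ends and a second pair of teeth bars the way until the cap is pushed 5.5 mm deeper, to a last stop. It is free from 55 degrees on; an end stop comes at 73 degrees (4 degrees play).
- teeth (a joint): Twist of the hidden teeth under the cap's lugs, in rad, anticlockwise: 0 unless the cap is turned against them, 0.033 per N m. More than 0.9 N m (0.03 rad) overloads them; turning a cap that is far enough down takes under 0.3 N m.
- stop_pad (a joint): Squeeze of the stiff pad that carries both hidden stops, in m: 0 until the cap meets a stop, 0.1 mm per 3 N. On meeting a stop the push rises steeply from 8 to 12 N (spring alone); 15 N is plenty to turn with. At 0.85 mm (25 N on the pad, 35 N of push in all) it is overloaded.
- saucer: White ceramic saucer, loose, 150 mm across and 16 mm high at its rim, with a flat middle that lies about 5 mm above its underside. Origin: centre of its underside, on the worktop; z up. It is in one of three places (left of, right of or beyond the canister); the mug and the bowl have the other two.
- mug: White mug, 80 mm across, 90 mm high, handle at its +y. Origin: centre of its underside. Leave alone.
- bowl: Blue-white bowl, 124 mm across, 55 mm high. Origin: centre of its underside. Leave alone.
- jar: Glass jar with a steel lid, 64 mm across, 100 mm high. Origin: centre of its underside. Leave alone.
- soap: Clear washing-up bottle, 62 mm across, 170 mm high. Origin: centre of its underside. Leave alone.
- spatula: Spatula with a wooden handle lying flat on the worktop along its x. Leave alone.
- tin: Food tin, 74 mm across, 85 mm high. Origin: centre of its underside. Leave alone.
Not all that is in view belongs to the job. What is shaped like the cap but green or orange is not meant.

How it is judged:
By the outcome, as a careful person would: the job done as asked, in the order asked, and still so for the second after the job is handed in, with the robot touching nothing.
It also fails if it takes over 72 s, if anything falls off the work surface, if the arm or the gripper's body presses on something with over 40 N, if the wrist force passes 120 N, or if a joint passes its speed limit or range.

### The arm

A 6-joint arm with a two-finger parallel gripper is mounted at the origin on the work surface. World frame = base frame: x ahead of the robot, y to its left, z up, the work surface at z = 0. Lengths are in m, angles in degrees, forces in N, time in s.
With the tool pointing down it reaches from about 0.375 to 0.9 m from the base axis. Payload 3.1 kg.
Tool frame: the origin (TCP) lies at the very end of the fingers, on their centre line; the grasp point (between the pads) lies 19 mm behind it; z points along the fingers, y is the line along which they close (so a half turn about z gives the same grasp; the last joint's range is limited). The gripper opens to 87 mm and grips with 3 to 60 N. Pads are 19 mm wide; open, the fingers measure 117 mm over their backs; the gripper's body (75 mm by 190 mm) begins 51 mm behind the grasp point.
Start: joints at [-78.237, 30.224, 82.088, -0, 67.689, -10.227], TCP at [0.234, -0.579, 0.223] pointing down, gripper open.
Joint ranges: [-176.69, 176.69], [-43.24, 126.21], [12.49, 139.97], [-82, 262], [0, 151.66], [-163.58, 163.58]. Speed limits (degrees/s): [159.86, 159.86, 180, 180, 180, 180].

### API

Orientations are given as a 3x3 rotation matrix whose columns are the frame's x, y, z axes.
In Python, from rig import bot, imaging gives the robot as it stands.
- The arm moves only by the tool drive_tool, never from a script. Its argument "deltas" is text: rows parted by semicolons, each of 5 numbers parted by spaces: the finger opening in mm, from 0 to 87, then the shift along the world's x, y, z in mm, then the turn about the world's z in rad. In form: jaw dx dy dz twist; .... A call has 1 to 12 rows; each row is the pose to reach, as a shift and turn from the pose commanded when the call began; what a row does not reach only later rows make up. A row lasts 1/10 s, in which the tool goes at most 50 mm and 8.59 degrees, less where a joint would pass 70% of its speed; a pose out of reach is approached as far as the arm can. A call with a gripper value outside its range is refused whole. The fingers move at their own pace and stop on an object; the grip force is fixed at half the most. Time passes only in rows, so rows that repeat a pose let the fingers close. It gives the time, the measured TCP pose, the force, the opening and the grip force at its end, in the units of the state.
- bot.read_state(): the state, without advancing time (a new reading comes with each control period).
- imaging.capture(name): name is "scene" or "top" or "wrist"; returns the picture (420x560x3 uint8, red, green, blue); there is no depth.
- imaging.camera_model(name): a dict with "fx", "fy", "cx", "cy" (pixels), "T" (4x4, takes a point from camera to world coordinates). Camera axes: x right, y down, z forward; pixel columns grow to the right and rows downward; lengths in m; the calibration is good to about 2 mm. The wrist camera is an equidistant fisheye: a pixel r from the principal point sees the ray r / f radians off the axis. A picture is of the moment at which its call begins: read the wrist's pose just before it. camera_model takes no time and is no camera call; for the wrist camera it gives the pose at the moment of the call.
- bot.hand_in(): hands the job in; it is judged then, once.
The state is a dict: "time_s": time; "joint_positions": joint angles; "qvel": joint speeds; "tau": joint torques, N m; "position": TCP position; "tcp_rot": TCP orientation; "force": force on the tool from outside, world axes, zero at the start; "moment": the same for the moment, N m; "opening": opening from 0.0 (shut) to 1.0 (fully open); "grasp_force": force on a finger pad.
Only numpy, scipy, OpenCV 4.12 (cv2) and the standard library are available. Lean on these libraries where they do the work, as an engineer would, in place of code of your own. Each camera call takes 0.05 s, during which the arm holds its last target. There are 200 camera calls.

## Working session

There is one attempt and no reset: what is moved stays moved. The work goes in short steps, Python scripts to look and compute and a tool call to move; the robot and the scene stay as the last step left them, time stands still between calls to the robot, and variables do not carry over. Pictures are saved under pics/ and viewed, at most 10 in all, crops included, and the job is handed in when it is done.

Besides the shell and the picture viewer there is one more tool, called after "Call:" as name(argument=value, ...) on one line, values as JSON. drive_tool: Moves the arm, as the interface text tells. Its arguments: {"type":"object","properties":{"deltas":{"type":"string"}},"required":["deltas"]}

```bash
mkdir -p pics; ls; python3 - <<'E'
from rig import bot, imaging
import cv2,numpy as np
a=imaging.capture("scene");b=imaging.capture("top")
np.save('scene.npy',a);np.save('top.npy',b)
cv2.imwrite('pics/scene.png',a[:,:,::-1]);cv2.imwrite('pics/top.png',b[:,:,::-1])
for n in("scene","top","wrist"):
    m=imaging.camera_model(n);print(n,m["fx"],m["fy"],m["cx"],m["cy"],np.round(m["T"],4).tolist())
s=bot.read_state();print(s["time_s"],s["tcp_rot"],s["force"],s["position"])
E
```

```text
pics
scene 387.6483428176291 387.6483428176291 273.76693888037056 210.68739714490528 [[0.5664, 0.6133, -0.5505, 1.0464], [0.824, -0.434, 0.3643, -0.4127], [-0.0155, -0.6599, -0.7512, 0.8696], [0.0, 0.0, 0.0, 1.0]]
top 449.9776815338906 449.9776815338906 280.30320593945527 199.23495427599164 [[0.0045, -0.9977, 0.0682, 0.404], [-0.9999, -0.0053, -0.011, -0.0468], [0.0113, -0.0682, -0.9976, 1.3954], [0.0, 0.0, 0.0, 1.0]]
wrist 325.19226210127806 325.19226210127806 281.59124415801693 209.1264062656318 [[0.3746, -0.8835, -0.2811, 0.3121], [-0.9272, -0.3577, -0.1112, -0.5489], [-0.0023, 0.3023, -0.9532, 0.3833], [0.0, 0.0, 0.0, 1.0]]
0.1 [[ 9.27266449e-01  3.74401877e-01 -4.09160749e-04]
 [ 3.74401951e-01 -9.27264549e-01  1.90649387e-03]
 [ 3.34394625e-04 -1.92101838e-03 -9.99998099e-01]] [-0.43619501 -0.68540175 -0.81467739] [ 0.23389768 -0.57887213  0.22166187]
```

View pics/scene.png

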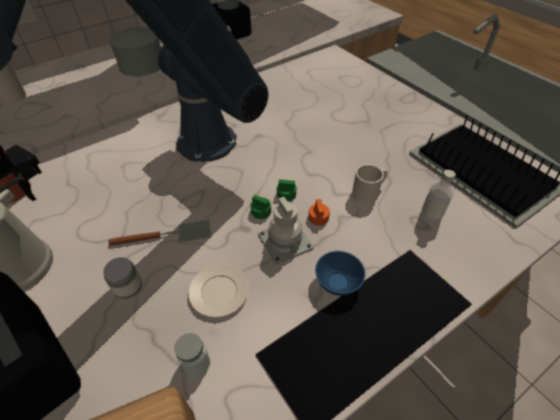

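View pics/top.png

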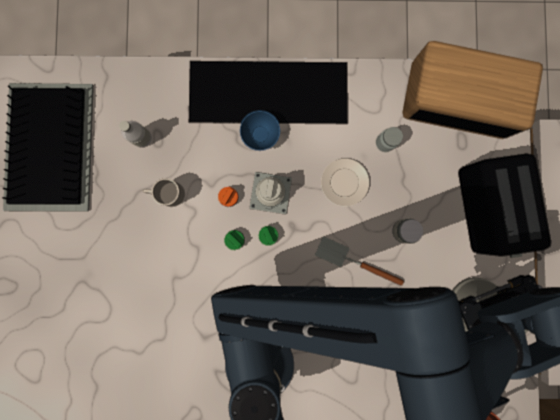

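The scene shows the canister with its white cap at about (285,222) and the saucer at (218,292). In the top view they are at (269,190) and (346,181). The cap-shaped candidates in the top view are white (269,188), orange (228,197), green (234,240) and green (268,235). White fits, because it sits on the canister in the steel holder. I'll confirm that in an enlarged crop.

```bash
python3 - <<'E'
import cv2,numpy as np
a=np.load('scene.npy')[180:260,240:340];b=np.load('top.npy')[160:220,235:310]
o=np.hstack([cv2.resize(a,(500,400),interpolation=2),cv2.resize(b[:,20:55+2],(int(37*400/60),400),interpolation=2)])
cv2.imwrite('pics/crop.png',o[:,:,::-1])
E
```

```text
(no output)
```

View pics/crop.png

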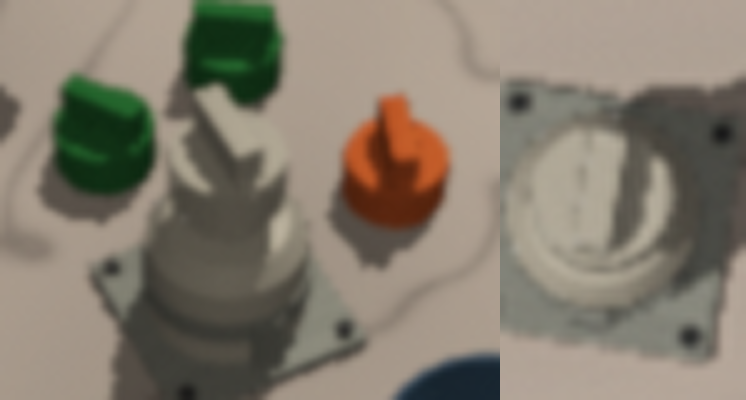

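The crop confirms it: the white cap with its bar sits on the canister in the screwed holder. The green and orange ones stand on the worktop.

```bash
cat > h.py <<'E'
from rig import bot, imaging
import cv2,numpy as np
def ray(m,u,v,fish=False):
    x=(u-m["cx"])/m["fx"];y=(v-m["cy"])/m["fy"]
    if fish:
        r=np.hypot(x,y); k=np.sin(r)/max(r,1e-9); d=np.array([x*k,y*k,np.cos(r)])
    else: d=np.array([x,y,1.])
    T=np.array(m["T"]); d=T[:3,:3]@d
    return T[:3,3],d/np.linalg.norm(d)
def plane(m,u,v,z,fish=False):
    o,d=ray(m,u,v,fish); return o+d*(z-o[2])/d[2]
def tri(rs):
    A=np.zeros((3,3));b=np.zeros(3)
    for o,d in rs:
        P=np.eye(3)-np.outer(d,d);A+=P;b+=P@o
    p=np.linalg.solve(A,b); return p,[np.linalg.norm((np.eye(3)-np.outer(d,d))@(p-o)) for o,d in rs]
E
python3 - <<'E'
from h import *
t=imaging.camera_model("top");s=imaging.camera_model("scene")
print("bar",tri([ray(t,271,188),ray(s,284.5,204)]))
print("barplane",plane(t,271,188,.156),plane(s,284.5,204,.156))
print("ends",plane(s,280.5,198,.156),plane(s,290,211,.156))
print("saucer",tri([ray(t,346,181),ray(s,218,292)]),plane(t,346,181,.01))
for p in((228,197),(234,240),(268,235),(391,138),(409,231),(260,130),(167,192)):print(p,plane(t,*p,.05))
E
```

```text
bar (array([ 0.52035484, -0.03356056,  0.15645667]), [np.float64(0.0011995476784175609), np.float64(0.001199547678417598)])
barplane [ 0.51975247 -0.03456984  0.156     ] [ 0.52060558 -0.03226689  0.156     ]
ends [ 0.49813509 -0.02860394  0.156     ] [ 0.54721501 -0.03474917  0.156     ]
saucer (array([ 0.55732665, -0.26409078,  0.00886053]), [np.float64(0.0016933953068031646), np.float64(0.0016933953068032123)]) [ 0.55647598 -0.26544952  0.01      ]
(228, 197) [0.50188121 0.09503747 0.05      ]
(234, 240) [0.37370975 0.07561358 0.05      ]
(268, 235) [ 0.38898407 -0.02542119  0.05      ]
(391, 138) [ 0.68398477 -0.39660295  0.05      ]
(409, 231) [ 0.40277101 -0.44715565  0.05      ]
(260, 130) [0.70576253 0.0008152  0.05      ]
(167, 192) [0.51590369 0.27749178 0.05      ]
```

Call:
drive_tool(deltas="87 20 40 10 -0.05; 87 48 80 20 -0.12; 87 75 120 30 -0.2; 87 100 160 30 -0.28; 87 125 200 30 -0.36; 87 150 245 30 -0.44; 87 180 290 30 -0.5; 87 205 335 30 -0.5; 87 230 380 30 -0.5; 87 255 420 30 -0.5; 87 265 430 30 -0.5; 87 265 430 30 -0.5")

```text
time_s: 1.3
position: [0.5001, -0.1469, 0.2523]
tcp_rot: [[0.994, -0.111, 0.0], [-0.111, -0.994, 0.001], [-0.0, -0.001, -1.0]]
force: [0.2, -1.2, 0.2]
opening: 1.002
grasp_force: 0.0
```

```bash
python3 - <<'E'
from h import *
m=imaging.camera_model("wrist");a=imaging.capture("wrist")
np.savez('w1.npz',a=a,**m);cv2.imwrite('pics/w1.png',a[:,:,::-1])
s=bot.read_state();print(s["time_s"],s["position"],s["tcp_rot"],s["joint_positions"],s["force"])
E
```

```text
1.35 [ 0.49923235 -0.14837018  0.2522012 ] [[ 9.93623496e-01 -1.12745763e-01 -8.60345420e-04]
 [-1.12745846e-01 -9.93623858e-01 -4.76093740e-05]
 [-8.49491980e-04  1.44306164e-04 -9.99999629e-01]] [-2.88417959e+01  2.01040854e+01  9.48512245e+01 -2.88535554e-02
  6.50865564e+01  6.76439929e+01] [ 0.16603974 -0.99950085  0.69843701]
```

View pics/w1.png

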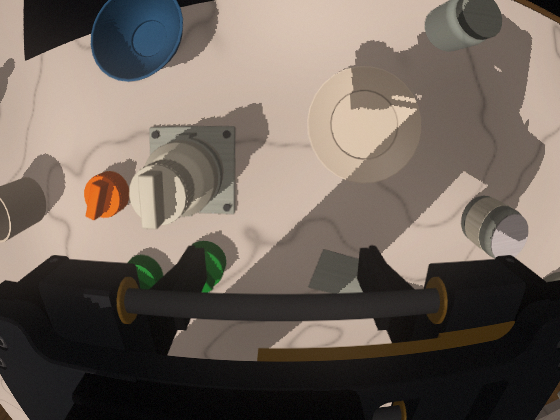

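The wrist view shows the white cap's bar top, centred near (150,201) and lit. The saucer's inner ring is centred near (365,125), and the orange decoy is at (106,195).

Call:
drive_tool(deltas="87 -15 40 0 0; 87 -35 85 0 0; 87 -40 110 0 0; 87 -40 114 0 0; 87 -40 114 0 0; 87 -40 114 0 0")

```text
time_s: 1.95
position: [0.4598, -0.0372, 0.2527]
tcp_rot: [[0.993, -0.117, 0.001], [-0.117, -0.993, -0.001], [0.001, 0.001, -1.0]]
force: [0.3, 0.4, -0.7]
opening: 1.002
grasp_force: 0.0
```

```bash
python3 - <<'E'
from h import *
m=imaging.camera_model("wrist");a=imaging.capture("wrist")
np.savez('w2.npz',a=a,**m)
s=bot.read_state();print(s["time_s"],s["position"],s["tcp_rot"][0],s["force"])
b=np.load('w1.npz')['a']
o=np.hstack([cv2.resize(b[150:250,100:200],(400,400),interpolation=2),cv2.resize(a[130:230,230:330],(400,400),interpolation=2)])
cv2.imwrite('pics/w12.png',o[:,:,::-1])
E
```

```text
2.0 [ 0.45977539 -0.03719032  0.25262084] [ 9.93035550e-01 -1.17812792e-01  7.36088662e-04] [ 0.36571871 -0.38300726 -0.41393544]
```

View pics/w12.png

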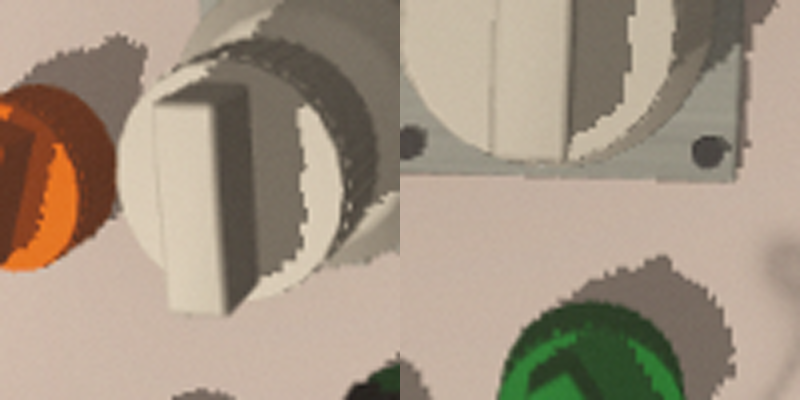

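```bash
python3 - <<'E'
from h import *
a=np.load('w2.npz')['a']
o=cv2.resize(a[90:190,230:350],(720,600),interpolation=2)
o=cv2.createCLAHE(4,(4,4)).apply(cv2.cvtColor(o,cv2.COLOR_RGB2GRAY))
cv2.imwrite('pics/w2c.png',o)
# saucer inner ring + rim ellipse in views 1,2
t=np.load('w1.npz');g=t['a'];hsv=cv2.cvtColor(g,cv2.COLOR_RGB2HSV)
m={k:t[k] for k in('fx','fy','cx','cy','T')}
print([plane(m,u,v,.156,True).round(4) for u,v in((138.7,176.2),(153.2,175.8),(156.5,228.5),(142,227))])
print("saucer",plane(m,365,125,.006,True))
E
```

```text
[array([ 0.5457, -0.0286,  0.156 ]), array([ 0.5441, -0.0425,  0.156 ]), array([ 0.4967, -0.0347,  0.156 ]), array([ 0.4995, -0.0205,  0.156 ])]
saucer [ 0.55459592 -0.26007783  0.006     ]
```

View pics/w2c.png

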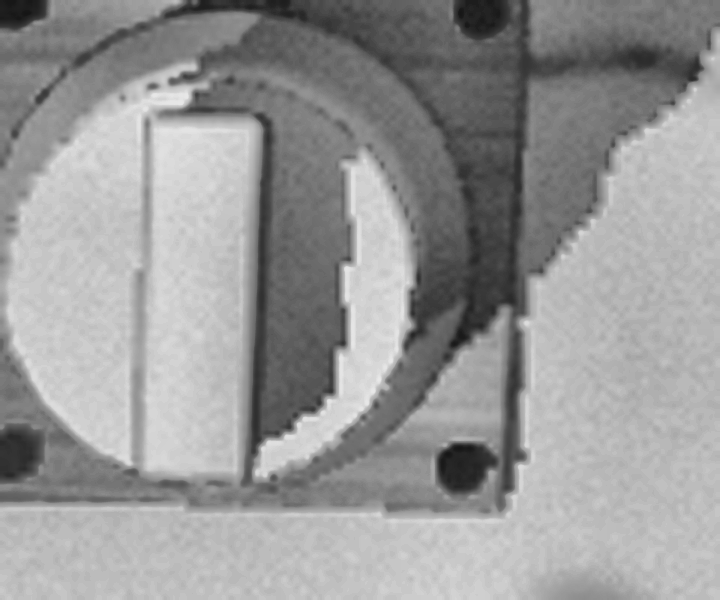

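View 2 shows the bar top with enlarged-crop corners at (147,116), (264,116), (247,480) and (140,473). In the full picture that is roughly u 254–274, v 109–170.

```bash
python3 - <<'E'
from h import *
L=lambda f:{k:np.load(f)[k] for k in('fx','fy','cx','cy','T')}
m1=L('w1.npz');m2=L('w2.npz');t=imaging.camera_model("top")
c1=[(138.7,176.2),(153.2,175.8),(156.5,228.5),(142,227)]
c2=[(230+x/6,90+y/6) for x,y in((147,116),(264,116),(247,480),(140,473))]
P=[]
for p,q in zip(c1,c2):
    r=tri([ray(m1,*p,True),ray(m2,*q,True)]);P.append(r[0]);print(r[0].round(4),np.round(r[1],4))
print("centre",np.mean(P,0)); d=(P[0]+P[1]-P[2]-P[3]);print("bar yaw",np.degrees(np.arctan2(d[1],d[0])))
Q=[plane(m2,*q,.156,True) for q in c2];print("v2 at .156",np.mean(Q,0));d=Q[0]+Q[1]-Q[2]-Q[3];print(np.degrees(np.arctan2(d[1],d[0])))
a=np.load('w1.npz')['a']; g=cv2.GaussianBlur(cv2.cvtColor(a,cv2.COLOR_RGB2GRAY),(3,3),0)
print("saucer",tri([ray(m1,365,125,True),ray(t,346,181)]),tri([ray(m1,365,125,True),ray(imaging.camera_model("scene"),218,290)]))
s=bot.read_state();R=s["tcp_rot"];print("tool yaw",np.degrees(np.arctan2(R[1,0],R[0,0])))
E
```

```text
[ 0.5456 -0.0269  0.1528] [0.0004 0.0004]
[ 0.544  -0.0421  0.1551] [0. 0.]
[ 0.4957 -0.0338  0.1539] [0.0003 0.0003]
[ 0.4985 -0.0194  0.1539] [0.0003 0.0003]
centre [ 0.52096337 -0.03054349  0.15389893]
bar yaw -9.390100608676455
v2 at .156 [ 0.52109522 -0.03071473  0.156     ]
-9.143602698535345
saucer (array([ 0.55575922, -0.26370978,  0.003056  ]), [np.float64(0.003142593392051), np.float64(0.003142593392050973)]) (array([ 0.5544444 , -0.25958938,  0.01011952]), [np.float64(0.0006878026263807762), np.float64(0.0006878026263807509)])
tool yaw -6.7658583426560766
```

Call:
drive_tool(deltas="34 30 3 -20 -0.02; 34 55 6 -40 -0.042; 34 61 6 -55 -0.042; 34 61 6 -60 -0.042; 34 61 6 -60 -0.042; 34 61 6 -60 -0.042")

```text
time_s: 2.6
position: [0.5198, -0.0301, 0.1929]
tcp_rot: [[0.987, -0.159, -0.0], [-0.159, -0.987, -0.0], [-0.0, 0.0, -1.0]]
force: [0.0, -0.0, 0.8]
opening: 0.536
grasp_force: 0.0
```

Call:
drive_tool(deltas="34 0 0 -15 0; 34 0 0 -30 0; 34 0 0 -40 0; 34 0 0 -48 0; 34 0 0 -52 0; 34 0 0 -52 0; 34 0 0 -52 0")

```text
time_s: 3.3
position: [0.5204, -0.0296, 0.1409]
tcp_rot: [[0.988, -0.157, 0.001], [-0.157, -0.988, -0.0], [0.001, 0.0, -1.0]]
force: [-0.4, -0.1, -0.3]
opening: 0.393
grasp_force: 0.0
```

Call:
drive_tool(deltas="34 0 0 -3 0; 34 0 0 -6 0; 34 0 0 -7 0; 34 0 0 -8 0; 34 0 0 -8 0; 34 0 0 -8 0")

```text
time_s: 3.9
position: [0.5201, -0.0295, 0.1325]
tcp_rot: [[0.988, -0.158, 0.0], [-0.158, -0.988, -0.0], [0.0, 0.0, -1.0]]
force: [0.3, -0.3, -0.4]
opening: 0.389
grasp_force: 0.0
```

Just above the face. I'll close now. The tips will then travel with the bar, and any slip will seat them on the face.

Call:
drive_tool(deltas="24 0 0 0 0; 14 0 0 0 0; 10 0 0 0 0; 10 0 0 0 0; 10 0 0 0 0; 10 0 0 0 0")

```text
time_s: 4.5
position: [0.52, -0.0294, 0.1326]
tcp_rot: [[0.987, -0.158, 0.0], [-0.158, -0.987, 0.0], [-0.0, -0.0, -1.0]]
force: [0.5, 0.7, -0.2]
opening: 0.18
grasp_force: 30.0
```

```bash
python3 - <<'E'
from h import *
s=bot.read_state();print(s["time_s"],s["position"],s["force"],s["moment"],s["opening"]*87,s["grasp_force"])
E
```

```text
4.5 [ 0.52004916 -0.02939578  0.13255611] [ 0.52121925  0.664429   -0.23708715] [ 0.11105829  0.00077537 -0.06149738] 15.63098246919339 29.996788976714015
```

Call:
drive_tool(deltas="10 0 0 -1 0; 10 0 0 -2 0; 10 0 0 -3 0; 10 0 0 -3 0; 10 0 0 -3 0")

```text
time_s: 5.0
position: [0.5201, -0.0294, 0.1301]
tcp_rot: [[0.988, -0.158, 0.0], [-0.158, -0.988, 0.0], [0.0, -0.0, -1.0]]
force: [-1.7, 1.4, 6.3]
opening: 0.18
grasp_force: 30.0
```

Call:
drive_tool(deltas="10 0 0 -1 0; 10 0 0 -1 0; 10 0 0 -1 0")

```text
time_s: 5.3
position: [0.5201, -0.0294, 0.1291]
tcp_rot: [[0.988, -0.158, 0.0], [-0.158, -0.988, 0.0], [0.0, -0.0, -1.0]]
force: [-1.2, 2.0, 6.7]
opening: 0.181
grasp_force: 30.0
```

Call:
drive_tool(deltas="10 0 0 -1 0; 10 0 0 -1 0; 10 0 0 -1 0")

```text
time_s: 5.6
position: [0.5201, -0.0294, 0.1282]
tcp_rot: [[0.988, -0.158, 0.0], [-0.158, -0.988, 0.0], [0.0, -0.0, -1.0]]
force: [-1.3, 0.6, 6.2]
opening: 0.182
grasp_force: 30.0
```

Call:
drive_tool(deltas="10 0 0 -1 0; 10 0 0 -1 0; 10 0 0 -1 0")

```text
time_s: 5.9
position: [0.5201, -0.0294, 0.1272]
tcp_rot: [[0.988, -0.158, 0.0], [-0.158, -0.988, 0.0], [0.0, -0.0, -1.0]]
force: [-1.6, 1.0, 7.0]
opening: 0.183
grasp_force: 30.0
```

Call:
drive_tool(deltas="10 0 0 -1 0; 10 0 0 -1 0; 10 0 0 -1 0")

```text
time_s: 6.2
position: [0.5201, -0.0294, 0.1263]
tcp_rot: [[0.988, -0.158, 0.0], [-0.158, -0.988, -0.0], [0.0, -0.0, -1.0]]
force: [-1.3, 0.8, 8.1]
opening: 0.18
grasp_force: 30.0
```

Call:
drive_tool(deltas="10 0 0 -1 0; 10 0 0 -1 0; 10 0 0 -1 0")

```text
time_s: 6.5
position: [0.5201, -0.0294, 0.1254]
tcp_rot: [[0.988, -0.158, 0.0], [-0.158, -0.988, -0.0], [0.0, -0.0, -1.0]]
force: [-0.8, 0.3, 8.0]
opening: 0.182
grasp_force: 30.0
```

Call:
drive_tool(deltas="10 0 0 -1 0; 10 0 0 -1 0; 10 0 0 -1 0")

```text
time_s: 6.8
position: [0.5201, -0.0294, 0.1251]
tcp_rot: [[0.988, -0.157, 0.001], [-0.157, -0.988, -0.0], [0.001, 0.0, -1.0]]
force: [-2.5, 1.3, 12.9]
opening: 0.18
grasp_force: 30.0
```

The first stop was met at about 7.3 mm with 13 N. Turning gently.

Call:
drive_tool(deltas="10 0 0 0 0.03; 10 0 0 0 0.06; 10 0 0 0 0.09; 10 0 0 0 0.09")

```text
time_s: 7.2
position: [0.5205, -0.0296, 0.125]
tcp_rot: [[0.998, -0.068, 0.002], [-0.068, -0.998, -0.0], [0.002, 0.0, -1.0]]
force: [-2.1, 0.4, 11.9]
opening: 0.177
grasp_force: 30.0
```

```bash
cat > st.py <<'E'
from h import *
s=bot.read_state();R=s["tcp_rot"];print(s["time_s"],s["position"].round(4),"yaw",np.degrees(np.arctan2(R[1,0],R[0,0])).round(2),s["force"].round(1),s["moment"].round(2),s["opening"]*87,s["joint_positions"][5])
E
python3 st.py
```

```text
7.2 [ 0.5205 -0.0296  0.125 ] yaw -3.88 [-2.1  0.4 11.9] [ 0.25  0.43 -0.03] 15.426694043303574 78.33458729349991
```

Call:
drive_tool(deltas="10 0 0 0 0.03; 10 0 0 0 0.05; 10 0 0 0 0.05")

```text
time_s: 7.5
position: [0.5207, -0.0297, 0.125]
tcp_rot: [[1.0, -0.018, 0.002], [-0.018, -1.0, -0.001], [0.002, 0.001, -1.0]]
force: [-2.3, 1.4, 12.0]
opening: 0.181
grasp_force: 30.0
```

```bash
python3 st.py
```

```text
7.5 [ 0.5207 -0.0297  0.125 ] yaw -1.03 [-2.3  1.4 12. ] [ 0.19  0.36 -0.08] 15.721339475744463 75.48004273512885
```

Call:
drive_tool(deltas="10 0 0 0 0.02; 10 0 0 0 0.04; 10 0 0 0 0.04")

```text
time_s: 7.8
position: [0.5208, -0.0297, 0.1248]
tcp_rot: [[1.0, 0.022, 0.002], [0.022, -1.0, -0.001], [0.002, 0.001, -1.0]]
force: [-0.7, 1.0, 8.8]
opening: 0.177
grasp_force: 30.0
```

```bash
python3 st.py
```

```text
7.8 [ 0.5208 -0.0297  0.1248] yaw 1.27 [-0.7  1.   8.8] [ 0.17  0.25 -0.04] 15.386699253115436 73.18573819401757
```

The force fell from 12 to 8.8 N, so the first stop has ended. Pushing deeper.

Call:
drive_tool(deltas="10 0 0 -1 0; 10 0 0 -2 0; 10 0 0 -3 0; 10 0 0 -3 0; 10 0 0 -3 0")

```text
time_s: 8.3
position: [0.5208, -0.0297, 0.1219]
tcp_rot: [[1.0, 0.022, 0.002], [0.022, -1.0, -0.001], [0.002, 0.001, -1.0]]
force: [-1.4, 1.0, 10.3]
opening: 0.18
grasp_force: 30.0
```

Call:
drive_tool(deltas="10 0 0 -1 0; 10 0 0 -1 0; 10 0 0 -1 0")

```text
time_s: 8.6
position: [0.5208, -0.0297, 0.1211]
tcp_rot: [[1.0, 0.023, 0.002], [0.023, -1.0, -0.001], [0.002, 0.001, -1.0]]
force: [-1.7, 1.4, 11.6]
opening: 0.183
grasp_force: 30.0
```

```bash
python3 st.py
```

```text
8.6 [ 0.5208 -0.0297  0.1211] yaw 1.29 [-1.7  1.4 11.6] [0.16 0.46 0.08] 15.944517966628386 73.17843183323835
```

Call:
drive_tool(deltas="10 0 0 -0.5 0; 10 0 0 -1 0; 10 0 0 -1 0")

```text
time_s: 8.9
position: [0.5208, -0.0297, 0.1202]
tcp_rot: [[1.0, 0.023, 0.002], [0.023, -1.0, -0.001], [0.002, 0.001, -1.0]]
force: [-2.3, 1.4, 12.2]
opening: 0.186
grasp_force: 30.0
```

Call:
drive_tool(deltas="10 0 0 -0.5 0; 10 0 0 -1 0; 10 0 0 -1 0")

```text
time_s: 9.2
position: [0.5208, -0.0297, 0.1196]
tcp_rot: [[1.0, 0.023, 0.002], [0.023, -1.0, -0.001], [0.002, 0.001, -1.0]]
force: [-2.6, 1.9, 15.3]
opening: 0.181
grasp_force: 30.0
```

The last stop is met (5.4 mm deeper, 15 N). Turning on in small steps.

Call:
drive_tool(deltas="10 0 0 0 0.03; 10 0 0 0 0.06; 10 0 0 0 0.09; 10 0 0 0 0.09")

```text
time_s: 9.6
position: [0.5211, -0.0298, 0.1196]
tcp_rot: [[0.994, 0.112, 0.003], [0.112, -0.994, -0.001], [0.003, 0.001, -1.0]]
force: [-1.8, 0.9, 15.2]
opening: 0.182
grasp_force: 30.0
```

```bash
python3 st.py
```

```text
9.6 [ 0.5211 -0.0298  0.1196] yaw 6.44 [-1.8  0.9 15.2] [ 0.23  0.47 -0.04] 15.828418112113175 68.01998824105345
```

Call:
drive_tool(deltas="10 0 0 0 0.04; 10 0 0 0 0.08; 10 0 0 0 0.12; 10 0 0 0 0.12")

```text
time_s: 10.0
position: [0.5214, -0.0299, 0.1197]
tcp_rot: [[0.973, 0.23, 0.004], [0.23, -0.973, -0.001], [0.003, 0.002, -1.0]]
force: [-1.3, 1.5, 13.8]
opening: 0.183
grasp_force: 30.0
```

```bash
python3 st.py
```

```text
10.0 [ 0.5214 -0.0299  0.1197] yaw 13.32 [-1.3  1.5 13.8] [ 0.2   0.4  -0.01] 15.904773222261785 61.13163830390314
```

Call:
drive_tool(deltas="10 0 0 0 0.05; 10 0 0 0 0.1; 10 0 0 0 0.15; 10 0 0 0 0.2; 10 0 0 0 0.25; 10 0 0 0 0.25")

```text
time_s: 10.6
position: [0.5219, -0.0299, 0.1197]
tcp_rot: [[0.886, 0.464, 0.005], [0.464, -0.886, -0.001], [0.004, 0.003, -1.0]]
force: [-0.9, 1.0, 13.9]
opening: 0.183
grasp_force: 30.0
```

```bash
python3 st.py
```

```text
10.6 [ 0.5219 -0.0299  0.1197] yaw 27.65 [-0.9  1.  13.9] [0.22 0.21 0.02] 15.914847413931954 46.79660410546703
```

Call:
drive_tool(deltas="10 0 0 0 0.05; 10 0 0 0 0.1; 10 0 0 0 0.15; 10 0 0 0 0.2; 10 0 0 0 0.25; 10 0 0 0 0.25")

```text
time_s: 11.2
position: [0.5222, -0.0299, 0.1197]
tcp_rot: [[0.744, 0.669, 0.005], [0.669, -0.744, -0.001], [0.003, 0.004, -1.0]]
force: [-0.6, 1.8, 13.9]
opening: 0.18
grasp_force: 30.0
```

```bash
python3 st.py
```

```text
11.2 [ 0.5222 -0.0299  0.1197] yaw 41.97 [-0.6  1.8 13.9] [0.25 0.15 0.03] 15.669355505258258 32.471335725622836
```

Call:
drive_tool(deltas="10 0 0 0 0.05; 10 0 0 0 0.1; 10 0 0 0 0.15; 10 0 0 0 0.2; 10 0 0 0 0.23; 10 0 0 0 0.23")

```text
time_s: 11.8
position: [0.5223, -0.0298, 0.1197]
tcp_rot: [[0.572, 0.82, 0.006], [0.82, -0.572, -0.001], [0.002, 0.005, -1.0]]
force: [-0.0, 2.2, 13.3]
opening: 0.183
grasp_force: 30.0
```

```bash
python3 st.py
```

```text
11.8 [ 0.5223 -0.0298  0.1197] yaw 55.11 [-0.   2.2 13.3] [0.3  0.1  0.04] 15.938438645539806 19.319186590460596
```

Call:
drive_tool(deltas="10 0 0 2 0; 10 0 0 4 0; 10 0 0 7 0; 10 0 0 10 0; 10 0 0 13 0; 10 0 0 13 0; 10 0 0 13 0")

```text
time_s: 12.5
position: [0.5223, -0.0298, 0.1317]
tcp_rot: [[0.572, 0.82, 0.005], [0.82, -0.572, -0.001], [0.002, 0.005, -1.0]]
force: [0.5, 1.8, 5.6]
opening: 0.185
grasp_force: 30.0
```

```bash
python3 st.py
```

```text
12.5 [ 0.5223 -0.0298  0.1317] yaw 55.09 [0.5 1.8 5.6] [ 0.18 -0.31  0.02] 16.135714386131482 19.341553880517143
```

The cap is free: the spring still lifts it at the locked height. Lifting.

Call:
drive_tool(deltas="10 0 0 3 0; 10 0 0 6 0; 10 0 0 9 0; 10 0 0 12 0; 10 0 0 12 0; 10 0 0 12 0")

```text
time_s: 13.1
position: [0.5191, -0.0294, 0.1421]
tcp_rot: [[0.572, 0.82, -0.002], [0.82, -0.572, 0.0], [-0.001, -0.002, -1.0]]
force: [0.6, 0.9, -1.1]
opening: 0.18
grasp_force: 30.0
```

```bash
python3 st.py
```

```text
13.1 [ 0.5191 -0.0294  0.1421] yaw 55.11 [ 0.6  0.9 -1.1] [-0.07 -0.04  0.01] 15.623545021599666 19.340863125408386
```

Call:
drive_tool(deltas="10 0 0 15 0; 10 0 0 35 0; 10 0 0 60 0; 10 0 -20 85 -0.1; 10 -5 -50 100 -0.22; 10 -10 -85 100 -0.34; 10 -15 -120 100 -0.46; 10 -20 -155 100 -0.58; 10 -25 -185 100 -0.7; 10 -30 -210 100 -0.82; 10 -30 -225 100 -0.94; 10 -30 -228 100 -1.06")

```text
time_s: 14.3
position: [0.4894, -0.2595, 0.2418]
tcp_rot: [[0.994, -0.106, -0.001], [-0.106, -0.994, 0.0], [-0.001, 0.0, -1.0]]
force: [-0.3, -0.3, -0.6]
opening: 0.18
grasp_force: 30.0
```

Call:
drive_tool(deltas="10 0 0 0 0; 10 0 0 0 0; 10 0 0 0 0")

```text
time_s: 14.6
position: [0.4898, -0.2567, 0.2423]
tcp_rot: [[0.995, -0.096, -0.001], [-0.096, -0.995, 0.001], [-0.001, -0.001, -1.0]]
force: [-0.8, -0.3, -0.4]
opening: 0.182
grasp_force: 30.0
```

```bash
python3 st.py; python3 - <<'E'
from h import *
m=imaging.camera_model("wrist");a=imaging.capture("wrist")
np.savez('w3.npz',a=a,**m)
cv2.imwrite('pics/w3.png',a[:,:,::-1])
E
```

```text
14.6 [ 0.4898 -0.2567  0.2423] yaw -5.49 [-0.8 -0.3 -0.4] [-0.01  0.02  0.02] 15.854680437315833 56.247839165913234
```

View pics/w3.png

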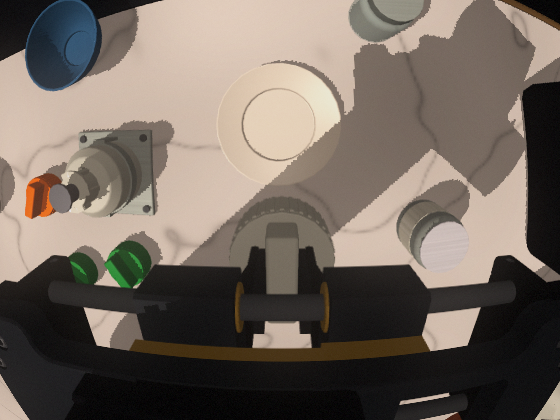

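The cap is held level at (282,250). The saucer's inner ring spans u 242–315, v 88–160 (centre 279,124), and its rim is centred at the same spot.

```bash
python3 - <<'E'
from h import *
L=lambda f:{k:np.load(f)[k] for k in('fx','fy','cx','cy','T')}
m1=L('w1.npz');m3=L('w3.npz')
print(tri([ray(m1,364.5,124.5,True),ray(m3,278.7,124.2,True)]))
for z in(.006,.016): print(plane(m3,278.7,124.2,z,True),plane(m1,364.5,124.5,z,True))
print([plane(m3,u,v,.016,True).round(4) for u,v in((217,124),(341,124),(279,63),(279,186))])
s=bot.read_state();print(s["position"])
E
```

```text
(array([ 0.55515192, -0.26014767,  0.0032986 ]), [np.float64(6.0430501814662505e-05), np.float64(6.043050181470155e-05)])
[ 0.55533716 -0.26019252  0.006     ] [ 0.55528057 -0.25946718  0.006     ]
[ 0.55579984 -0.26033847  0.016     ] [ 0.55598011 -0.2569654   0.016     ]
[array([ 0.5644, -0.187 ,  0.016 ]), array([ 0.5501, -0.3344,  0.016 ]), array([ 0.6288, -0.2677,  0.016 ]), array([ 0.4807, -0.2534,  0.016 ])]
[ 0.48989781 -0.25678754  0.24238943]
```

Call:
drive_tool(deltas="10 30 -2 -20 0; 10 60 -3 -50 0; 10 65 -3 -85 0; 10 65 -3 -120 0; 10 65 -3 -150 0; 10 65 -3 -172 0; 10 65 -3 -185 0; 10 65 -3 -192 0; 10 65 -3 -195 0; 10 65 -3 -195 0; 10 65 -3 -195 0")

```text
time_s: 15.75
position: [0.5558, -0.261, 0.0487]
tcp_rot: [[0.995, -0.098, 0.002], [-0.098, -0.995, -0.001], [0.002, 0.001, -1.0]]
force: [0.4, 1.0, -0.9]
opening: 0.181
grasp_force: 30.0
```

```bash
python3 st.py
```

```text
15.75 [ 0.5558 -0.261   0.0487] yaw -5.62 [ 0.4  1.  -0.9] [0.07 0.01 0.02] 15.754664188874228 60.04900317211896
```

Call:
drive_tool(deltas="10 0 0 -3 0; 10 0 0 -5 0; 10 0 0 -7 0; 10 0 0 -9 0; 10 0 0 -10 0; 10 0 0 -10 0; 10 0 0 -10 0")

```text
time_s: 16.45
position: [0.555, -0.2605, 0.0376]
tcp_rot: [[0.995, -0.098, -0.0], [-0.098, -0.995, 0.0], [-0.0, -0.0, -1.0]]
force: [0.3, 1.3, -0.1]
opening: 0.181
grasp_force: 30.0
```

Call:
drive_tool(deltas="10 0 0 -0.5 0; 10 0 0 -1 0; 10 0 0 -1 0; 10 0 0 -1 0")

```text
time_s: 16.85
position: [0.555, -0.2605, 0.0375]
tcp_rot: [[0.995, -0.098, 0.0], [-0.098, -0.995, -0.0], [0.0, 0.0, -1.0]]
force: [-1.3, 1.2, 5.2]
opening: 0.179
grasp_force: 30.0
```

Touched down. Easing off, opening, then rising.

Call:
drive_tool(deltas="10 0 0 0.7 0; 10 0 0 0.7 0; 18 0 0 0.7 0; 22 0 0 0.7 0; 28 0 0 0.7 0; 34 0 0 0.7 0; 34 0 0 0.7 0; 34 0 0 0.7 0")

```text
time_s: 17.65
position: [0.5554, -0.2606, 0.0375]
tcp_rot: [[0.995, -0.098, 0.001], [-0.098, -0.995, -0.0], [0.001, 0.0, -1.0]]
force: [1.0, -0.1, 4.2]
opening: 0.381
grasp_force: 1.9
```

Call:
drive_tool(deltas="34 0 0 5 0; 34 0 0 15 0; 34 0 0 35 0; 34 0 0 70 0; 34 -20 0 110 0; 34 -50 0 150 0; 34 -65 0 190 0; 34 -65 0 190 0; 34 -65 0 190 0; 34 -65 0 190 0")

```text
time_s: 18.65
position: [0.4896, -0.2599, 0.2265]
tcp_rot: [[0.995, -0.098, -0.001], [-0.098, -0.995, 0.001], [-0.001, -0.001, -1.0]]
force: [0.1, 0.4, 0.4]
opening: 0.391
grasp_force: 0.0
```

```bash
python3 st.py; python3 - <<'E'
from h import *
a=imaging.capture("wrist");m=imaging.camera_model("wrist");np.savez('w4.npz',a=a,**m)
s=imaging.capture("scene")
o=np.hstack([a[:300,150:450],cv2.resize(s[160:360,160:360],(300,300),interpolation=2)])
cv2.imwrite('pics/w4.png',o[:,:,::-1])
E
```

```text
18.65 [ 0.4896 -0.2599  0.2265] yaw -5.62 [0.1 0.4 0.4] [0.05 0.02 0.03] 34.04261735257842 56.100309867733785
```

View pics/w4.png

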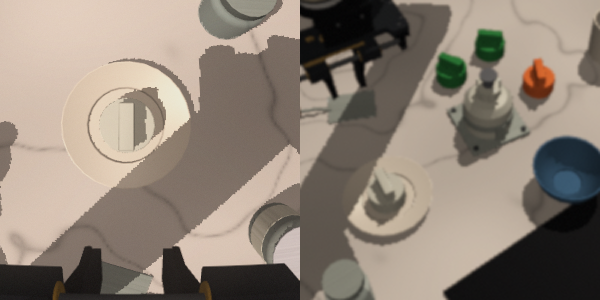

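The cap stands upright in the middle of the saucer: bar at (127,126), ring centred at (126,124). Everything else is undisturbed and the gripper is clear.

```bash
python3 -c "
from rig import bot
print(bot.hand_in())"
```

```text
the job is handed in; nothing more can be done
None
```

The canister is open and its cap stands upright in the middle of the saucer; the highest push I read was about 15 N, nothing else looked disturbed, and the job was handed in at about 19 s.

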